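Hold the drain cover over its flange for screwing

ROBOT

A 7-joint arm with a two-finger parallel gripper is mounted at the origin on the work surface. World frame = base frame: x ahead of the robot, y to its left, z up, the work surface at z = 0. Lengths are in m, angles in rad, forces in N, time in s.
With the tool pointing down it reaches from about 0.4 to 0.85 m from the base axis. Payload 4.5 kg.
Tool frame: the origin (TCP) lies midway between the tips of the shut fingers; the grasp point (between the pads) lies 19 mm behind it; z points along the fingers, y is the line along which they close (so a half turn about z gives the same grasp; the last joint's range is limited). The gripper opens to 88 mm and grips with 3 to 60 N. Pads are 18 mm wide; open, the fingers measure 123 mm over their backs; the gripper's body (75 mm by 187 mm) begins 45 mm behind the grasp point.
Start: joints at [1.305, 0.689, -0.195, 1.565, 0.157, 0.902, -0.215], TCP at [0.185, -0.597, 0.239] pointing down, gripper open.
Joint ranges: [-3.01, 3.01], [-0.46, 2.08], [-1.47, 1.51], [0.13, 2.56], [-1, 4.14], [0.04, 2.09], [-2.66, 2.66]. Speed limits (rad/s): [2.57, 2.57, 3.14, 3.14, 3.14, 3.14, 3.14].

INTERFACE

Orientations are given as a unit quaternion [x, y, z, w].
In Python, from plant import * gives the robot as it stands.
- The arm moves only by the tool send_rows, never from a script. Its argument "targets" is a list of rows, each a list of 2 entries, a list of its own where there are three numbers: the shift along the tool's x, y, z in units of 0.3 m (1.0 is 0.3 m), then the turn, a rotation vector about the tool's x, y, z in units of pi rad (1.0 is pi rad). A call has 1 to 12 rows; each row is the pose to reach, as a shift and turn from the pose commanded when the call began, along the tool's axes at that moment, turning the shorter way round; what a row does not reach only later rows make up. A row lasts 1/8 s, in which the tool goes at most 62.5 mm and 10.7 degrees, less where a joint would pass 70% of its speed; a pose out of reach is approached as far as the arm can. A call with a number of a shift or a turn outside -1 to 1 is refused whole. A call with a gripper value outside its range is refused whole. "fingers" is the opening, from 0 (shut) to 1 (fully open), set as the call begins (left out, the last holds). The fingers move at their own pace and stop on an object; "newtons" is the grip in N (left out, the last holds). Time passes only in rows, so rows that repeat a pose let the fingers close. It gives the time, the measured TCP pose, the force, the opening and the grip force at its end, in the units of the state.
- get_state(): the state, without advancing time (a new reading comes with each control period).
- snapshot(name): name is "scene" or "top"; returns a dict with "img" (480x640x3 uint8, blue, green, red), "fx", "fy", "cx", "cy" (pixels), "cam_to_world" (4x4, takes a point from camera to world coordinates). Camera axes: x right, y down, z forward; pixel columns grow to the right and rows downward; lengths in m; the calibration is good to about 2 mm. A picture is of the moment at which its call begins. There is no depth.
- finish_job(): hands the job in; it is judged then, once.
The state is a dict: "clock": time; "q": joint angles; "qd": joint speeds; "joint_torque": joint torques, N m; "tool_pos": TCP position; "eef_rot": TCP orientation; "contact_force": force on the tool from outside, world axes, zero at the start; "moment": the same for the moment, N m; "opening": opening from 0.0 (shut) to 1.0 (fully open); "finger_force": force on a finger pad.
Only numpy, scipy, OpenCV 4.12 (cv2) and the standard library are available. Lean on these libraries where they do the work, as an engineer would, in place of code of your own. Each camera call takes 0.05 s, during which the arm holds its last target. There are 200 camera calls.

TASK

Clear the loose union nut off the drain flange into the grey parts tub. Then take the cover plate by its grip bar and hold it level about two centimetres above the flange, touching nothing but your gripper, with its three holes lined up over the three threaded holes (two-hole end over two-hole end); finish still holding it there, so that the screws can be started. Leave the two bottles, the spanner and the brush where they are.

Things in the scene. Friction and masses are not known exactly. Their poses are not given: they have to be found in the camera images.
- drain: White plastic drain trap, fixed, upright: round body (88 mm) carrying on top an open flange 124 mm (its x) by 104 mm (its y), 14 mm thick, upper face 104 mm above the surface, with a 40 mm opening in the middle and three 8 mm threaded holes: two near the -x end, one near the +x end. A pipe lower than 80 mm leaves along +x, reaching 185 mm out. Origin: centre of the underside, z up.
- drain_top (a point): Centre of the flange's upper face, 104 mm above the surface; axes as the drain's.
- drain_hole0 (a point): Mouth (on the flange's upper face) of threaded hole 0: at the two-hole end, +y side (-46, +36) mm from the middle, drain axes.
- drain_hole1 (a point): Mouth (on the flange's upper face) of threaded hole 1: at the two-hole end, -y side (-46, -36) mm from the middle, drain axes.
- drain_hole2 (a point): Mouth (on the flange's upper face) of threaded hole 2: the single hole at the other end (+46, 0) mm from the middle, drain axes.
- nut: Loose white plastic union nut, a slotted ring 56 mm in outer diameter (about 59 over its ribs; the ribs do not touch, fingers meet the 56 mm round), 45 mm inner, 24 mm high, about 50 g, lying flat on the flange over its opening. Origin: centre of its underside.
- cover: White plastic cover plate, 124 mm (its x) by 104 mm (its y), 6 mm thick, about 0.2 kg, lying flat on the surface. Three 12 mm holes in the flange's pattern: two near the -x end, one near the +x end. Grip bar standing on the middle: 60 mm along x, 16 mm thick along y, from 6 to 40 mm above the underside; it balances there. Origin: centre of the underside, z up.
- tub: Loose open grey plastic parts tub, 170 mm (its x) by 130 mm (its y) outside, 50 mm high, walls and floor 4 mm thick, 0.6 kg. Empty. Origin: centre of the underside; it stands on the surface to one side of the drain, the cover lies to the other.
- cover_hole0 (a point): Centre, on the cover's underside, of cover hole 0: at the two-hole end, +y side (-46, +36) mm from the middle, cover axes; belongs over drain_hole0.
- cover_hole1 (a point): Centre, on the cover's underside, of cover hole 1: at the two-hole end, -y side (-46, -36) mm from the middle, cover axes; belongs over drain_hole1.
- cover_hole2 (a point): Centre, on the cover's underside, of cover hole 2: the single hole at the other end (+46, 0) mm from the middle, cover axes; belongs over drain_hole2.
- soap: Bystander: washing-up liquid bottle, green cap, 64 mm in diameter, 190 mm tall. Origin: centre of the underside.
- cleaner: Bystander: amber cleaner bottle, red cap, 72 mm in diameter, 170 mm tall. Origin: centre of the underside.
- spanner: Bystander: steel spanner lying on the surface beyond the drain to the right. Origin: its middle.
- brush: Bystander: flat brush with a wooden handle lying on the surface. Origin: its middle.

How it is judged:
By the outcome, as a careful person would: the job done as asked, in the order asked, and still so for the second after the job is handed in, while the arm keeps its last pose, push and grip.
It also fails if it takes over 69 s, if anything falls off the work surface, if the arm or the gripper's body presses on something with over 40 N, if the wrist force passes 120 N, or if a joint passes its speed limit or range.

## Working session

There is one attempt and no reset: what is moved stays moved. The work goes in short steps, Python scripts to look and compute and a tool call to move; the robot and the scene stay as the last step left them, time stands still between calls to the robot, and variables do not carry over. Pictures are saved under pics/ and viewed, at most 10 in all, crops included, and the job is handed in when it is done.

Besides the shell and the picture viewer there is one more tool, called after "Emit:" by a JSON object that holds its "api" and its "payload". send_rows: Moves the arm, as the interface text tells. Its arguments: {"type":"object","properties":{"targets":{"type":"array"},"fingers":{"type":"number"},"newtons":{"type":"number"}},"required":["targets"]}

```bash
mkdir -p pics; ls
python3 - <<'E'
from plant import *
import cv2
for n in("scene","top"):
    s=snapshot(n); cv2.imwrite(f"pics/{n}0.png",s["img"]); print(n,s["fx"],s["fy"],s["cx"],s["cy"],s["cam_to_world"])
print(get_state())
E
```

```text
pics
scene 515.67227955816 515.67227955816 316.3869468010777 243.52777848599283 [[ 0.5529424   0.61937435 -0.55734201  1.33675804]
 [ 0.83314287 -0.42006295  0.35975003 -0.50909646]
 [-0.01129879 -0.66326656 -0.74829794  1.10234968]
 [ 0.          0.          0.          1.        ]]
top 441.1246527795876 441.1246527795876 314.816686520588 242.73809995961872 [[-9.60250533e-03 -9.99680218e-01  2.33934603e-02  5.32417114e-01]
 [-9.99900061e-01  9.35661022e-03 -1.05981554e-02  8.60377539e-04]
 [ 1.03758828e-02 -2.34928912e-02 -9.99670158e-01  1.33655498e+00]
 [ 0.00000000e+00  0.00000000e+00  0.00000000e+00  1.00000000e+00]]
{'clock': 0.1, 'q': array([ 1.3048059 ,  0.68989882, -0.19448084,  1.56623449,  0.15728816,
        0.90247504, -0.21505667]), 'qd': array([ 6.71605000e-04,  5.63080292e-05, -1.82220858e-03, -3.80083444e-03,
       -4.73032747e-04,  1.02346309e-03,  2.08119270e-03]), 'joint_torque': array([-2.92728670e-03, -5.28499281e+01, -1.27123699e+00, -1.53836739e+01,
       -5.24785719e-02,  1.98881324e-03,  7.30919351e-05]), 'tool_pos': array([ 0.18435192, -0.59660785,  0.23799151]), 'eef_rot': array([ 9.88780330e-01,  1.49374679e-01, -1.86037498e-04, -7.93077875e-04]), 'contact_force': array([-0.34726019,  0.40876507,  0.35960329]), 'moment': array([-0.00650975,  0.05107623,  0.02813047]), 'finger_force': 0.0, 'opening': 0.9976957284456557}
```

View pics/scene0.png

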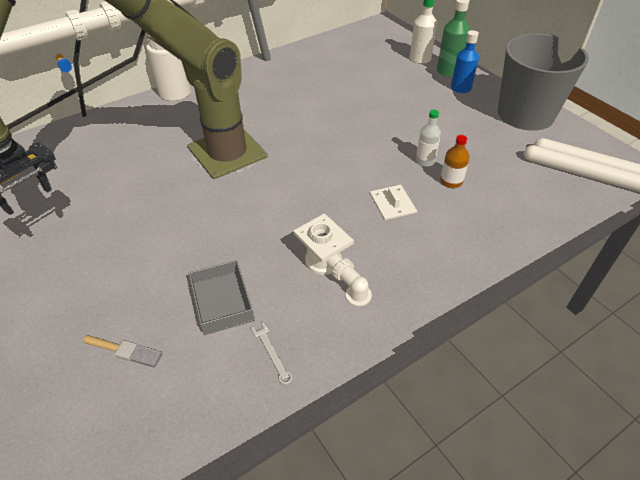

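View pics/top0.png

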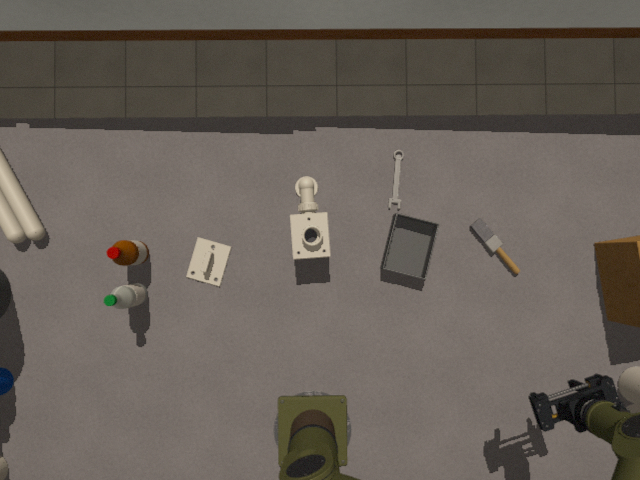

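The top view shows the drain flange at (310,236) with its pipe pointing up (+x), the cover at (209,261) and the tub at (409,252). The spanner lies near the tub at (397,180), and the bottles are at (130,253) and (125,296).

```bash
cat > h.py <<'E'
import numpy as np,cv2
from plant import *
from scipy.spatial.transform import Rotation as R
def ray(s,uv,z):
    uv=np.atleast_2d(np.float64(uv)); M=np.array(s["cam_to_world"])
    d=np.c_[(uv[:,0]-s["cx"])/s["fx"],(uv[:,1]-s["cy"])/s["fy"],np.ones(len(uv))]@M[:3,:3].T
    o=M[:3,3]; return o+d*((z-o[2])/d[:,2])[:,None]
def proj(s,P):
    M=np.array(s["cam_to_world"]); c=(np.atleast_2d(P)-M[:3,3])@M[:3,:3]
    return np.c_[c[:,0]/c[:,2]*s["fx"]+s["cx"],c[:,1]/c[:,2]*s["fy"]+s["cy"]]
def move(p,yaw):
    "shift/turn units for a target TCP pos and tool-down with closing line at yaw (world, mod pi)"
    st=get_state(); R0=R.from_quat(st["eef_rot"])
    best=None
    for k in (0,np.pi):
        y=np.array([np.cos(yaw+k),np.sin(yaw+k),0]); z=np.array([0,0,-1.]); x=np.cross(y,z)
        rv=(R0.inv()*R.from_matrix(np.c_[x,y,z])).as_rotvec()
        if best is None or np.linalg.norm(rv)<np.linalg.norm(best): best=rv
    return np.round(R0.inv().apply(np.array(p)-st["tool_pos"])/0.3,4),np.round(best/np.pi,4)
E
python3 - <<'E'
from h import *
t=snapshot("top");c=snapshot("scene")
np.save("t.npy",t,allow_pickle=True);np.save("c.npy",c,allow_pickle=True)
def rects(s,box,z,thr=150):
    x0,y0,x1,y1=box; im=s["img"][y0:y1,x0:x1]
    m=(im.min(2)>thr).astype(np.uint8)
    cs,_=cv2.findContours(m,cv2.RETR_EXTERNAL,cv2.CHAIN_APPROX_NONE); k=max(cs,key=cv2.contourArea)+np.array([x0,y0])
    w=ray(s,k[:,0,:]+0.0,z); r=cv2.minAreaRect(np.float32(w[:,:2]*1000)); print(r, cv2.boxPoints(r).round(0).tolist())
rects(t,(170,225,245,300),.006)
rects(t,(280,212,340,275),.104)
rects(c,(360,170,430,230),.006)
a=cv2.resize(t["img"][200:300,175:345],None,fx=4.6,fy=4.6,interpolation=cv2.INTER_CUBIC);cv2.imwrite("pics/a.png",a)
b=cv2.resize(c["img"][175:310,285:425],None,fx=4.4,fy=4.4,interpolation=cv2.INTER_CUBIC);cv2.imwrite("pics/b.png",b)
E
```

```text
((511.12493896484375, 307.9139099121094), (101.34934997558594, 121.1474838256836), 73.48328399658203) [[439.0, 277.0], [555.0, 242.0], [584.0, 339.0], [467.0, 374.0]]
((583.7435913085938, 2.480255126953125), (122.95274353027344, 102.29595947265625), 3.807647705078125) [[519.0, 49.0], [526.0, -53.0], [648.0, -44.0], [642.0, 58.0]]
((501.542724609375, 323.6505432128906), (220.04449462890625, 271.41119384765625), 53.21965789794922) [[327.0, 317.0], [544.0, 154.0], [676.0, 331.0], [459.0, 493.0]]
```

View pics/a.png

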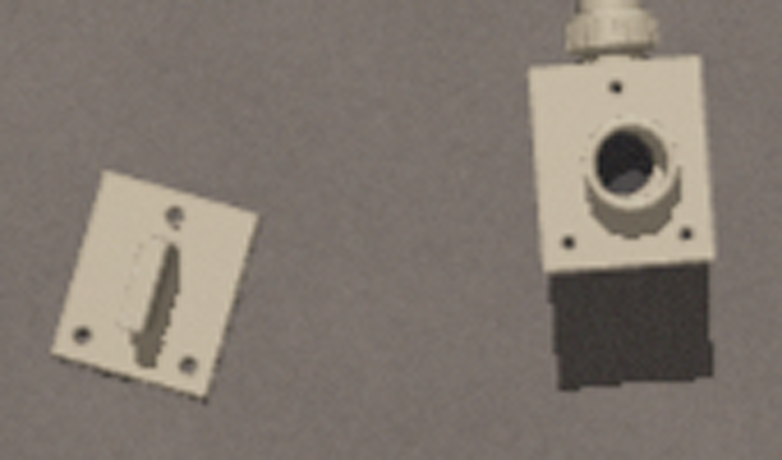

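View pics/b.png

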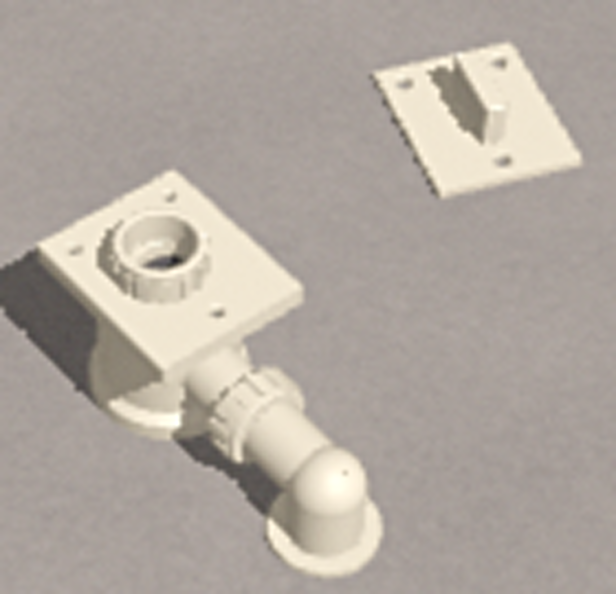

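The crops show the drain holes in a.png at (616,87), (568,242) and (686,234), and the cover holes at (175,214), (82,335) and (189,365). The nut's top ring centre is near (630,162). Both two-hole ends face the robot. Next I check these holes and the nut and tub in both views.

Run:
```python
from h import *
t=np.load("t.npy",allow_pickle=True).item();c=np.load("c.npy",allow_pickle=True).item()
cva=lambda p:(np.array(p)+.5)/4.6-.5+[175,200]
cvb=lambda p:(np.array(p)+.5)/4.4-.5+[285,175]
L=np.array([[-46,36],[-46,-36],[46,0.]])
def refine(s,uv,r=2.5):
    g=s["img"].astype(float).mean(2);o=[]
    yy,xx=np.mgrid[:480,:640]
    for u in uv:
        for _ in range(4):
            m=(xx-u[0])**2+(yy-u[1])**2<r*r*1.5; w=np.clip(np.percentile(g[m],80)-g[m]-8,0,None)
            u=np.array([(xx[m]*w).sum(),(yy[m]*w).sum()])/w.sum()
        o.append(u)
    return np.array(o)
def fit(n,uv,s,z):
    u=refine(s,uv);w=ray(s,u,z)[:,:2]*1000; l=L-L.mean(0);q=w-w.mean(0)
    a=np.arctan2((l[:,0]*q[:,1]-l[:,1]*q[:,0]).sum(),(l*q).sum()); Rm=np.array([[np.cos(a),-np.sin(a)],[np.sin(a),np.cos(a)]])
    print(n,"ctr",(w.mean(0)-Rm@L.mean(0)).round(1),"yaw",np.degrees(a).round(2),"res",(q-l@Rm.T).round(1).tolist())
fit("drain top",cva([(568,242),(686,234),(616,87)]),t,.104)
fit("drain scene",cvb([(76,250),(170,197),(218,313)]),c,.104)
fit("cover top",cva([(82,335),(189,365),(175,214)]),t,.006)
fit("cover scene",cvb([(404,85),(500,64),(503,161)]),c,.006)
print("nut",ray(t,cva([(630,165)]),.128),ray(c,cvb([(158,240)]),.128))
# tub by darkness
for s,b,z in((t,(370,205,450,295),.05),(c,(180,255,260,335),.05)):
    x0,y0,x1,y1=b;im=s["img"][y0:y1,x0:x1];m=(im.max(2)<95).astype(np.uint8)
    k=max(cv2.findContours(m,0,1)[0],key=cv2.contourArea)+np.array([x0,y0]);r=cv2.minAreaRect(np.float32(ray(s,k[:,0],z)[:,:2]*1000));print("tub",r)
st=get_state();print("yaw of tool y",np.degrees(np.arctan2(*R.from_quat(st["eef_rot"]).as_matrix()[:2,1][::-1])))
```

```text
drain top ctr [583.4   2. ] yaw 3.73 res [[0.0, -0.2], [-0.0, 0.2], [0.0, 0.0]]
drain scene ctr [579.8   1.4] yaw 3.78 res [[4.9, -72.0], [-4.6, 72.0], [-0.3, -0.0]]
cover top ctr [511.7 308. ] yaw -16.53 res [[0.3, -0.1], [0.5, -0.1], [-0.7, 0.1]]
cover scene ctr [507.6 308.3] yaw -16.86 res [[-20.8, -68.9], [20.7, 68.9], [0.1, 0.1]]
nut [[ 0.58068935 -0.00322959  0.128     ]] [[ 0.57564683 -0.00432376  0.128     ]]
tub ((534.5543212890625, -283.4355773925781), (137.47344970703125, 202.27972412109375), 75.4512939453125)
tub ((562.3096313476562, -241.71298217773438), (13.313364028930664, 157.23043823242188), 75.23171997070312)
yaw of tool y -72.82131626611312
```

Run:
```python
from h import *
t=np.load("t.npy",allow_pickle=True).item()
print("tub corners far edge+near-left",ray(t,[(397,214),(438,223),(382,280)],.05).round(3).tolist())
print("bottles base", ray(t,[(140,252),(138,294)],.05).round(3).tolist())
print(move([.385,-.31,.24],np.radians(-14.5)))
```

```text
tub corners far edge+near-left [[0.644, -0.254, 0.05], [0.617, -0.374, 0.05], [0.452, -0.208, 0.05]]
bottles base [[0.54, 0.495, 0.05], [0.419, 0.501, 0.05]]
(array([ 0.9211, -0.716 , -0.0052]), array([-3.00e-04, -1.00e-04, -3.24e-01]))
```

Emit:
{"api": "send_rows", "payload": {"targets": [[[0.15,-0.12,0],[0,0,-0.05]],[[0.31,-0.24,0],[0,0,-0.1]],[[0.47,-0.36,0],[0,0,-0.16]],[[0.62,-0.48,0],[0,0,-0.21]],[[0.77,-0.6,0],[0,0,-0.27]],[[0.92,-0.716,0],[0,0,-0.324]],[[0.92,-0.716,0],[0,0,-0.324]]], "fingers": 1, "newtons": 12}}

```text
clock: 1.08
tool_pos: [0.3881, -0.306, 0.2392]
eef_rot: [0.788, 0.616, 0.002, 0.0]
contact_force: [-0.6, -0.2, 0.4]
opening: 1.0
finger_force: 0.0
```

Run:
```python
from h import *
print(move([.580,-.0035,.20],np.radians(-14.5)),get_state()["tool_pos"],get_state()["contact_force"])
```

```text
(array([1.1324, 0.3778, 0.1344]), array([ 0.0007, -0.0008,  0.0031])) [ 0.38807782 -0.30601294  0.2391798 ] [-0.59789178 -0.15921121  0.35159279]
```

Emit:
{"api": "send_rows", "payload": {"targets": [[[0.17,0.06,0],[0,0,0]],[[0.34,0.12,0],[0,0,0]],[[0.51,0.18,0],[0,0,0]],[[0.68,0.23,0],[0,0,0]],[[0.85,0.29,0],[0,0,0.002]],[[0.98,0.34,0.0],[0,0,0.003]],[[0.98,0.34,0.0],[0,0,0.003]],[[0.98,0.34,0.0],[0,0,0.003]]]}}

```text
clock: 2.08
tool_pos: [0.5565, -0.0533, 0.2383]
eef_rot: [0.794, 0.608, -0.001, 0.0]
contact_force: [-0.4, -0.5, -0.4]
opening: 0.999
finger_force: 0.0
```

Run:
```python
from h import *
print(move([.580,-.0035,.16],np.radians(-14.5)),get_state()["tool_pos"],get_state()["contact_force"])
```

```text
(array([0.1812, 0.0325, 0.2605]), array([-0.0003,  0.0006, -0.0038])) [ 0.55649054 -0.05327658  0.23827145] [-0.36499186 -0.53687072 -0.42583041]
```

Emit:
{"api": "send_rows", "payload": {"targets": [[[0.12,0.02,0.08],[0,0,0]],[[0.18,0.033,0.18],[0,0,-0.003]],[[0.181,0.033,0.26],[0,0,-0.003]],[[0.181,0.033,0.26],[0,0,-0.003]],[[0.181,0.033,0.26],[0,0,-0.003]]]}}

```text
clock: 2.7
tool_pos: [0.5811, -0.0031, 0.1615]
eef_rot: [0.791, 0.611, 0.0, 0.001]
contact_force: [0.2, -0.1, -0.3]
opening: 1.002
finger_force: 0.0
```

Run:
```python
from h import *
print(move([.580,-.0035,.109],np.radians(-14.5)),get_state()["tool_pos"],get_state()["contact_force"])
c=snapshot("scene");cv2.imwrite("pics/n1.png",cv2.resize(c["img"][150:310,240:420],None,fx=3.5,fy=3.5))
```

```text
(array([-0.002 , -0.0034,  0.1751]), array([ 0.0003,  0.0002, -0.0008])) [ 0.58109409 -0.00313073  0.16151716] [ 0.20925666 -0.10672113 -0.33152381]
```

View pics/n1.png

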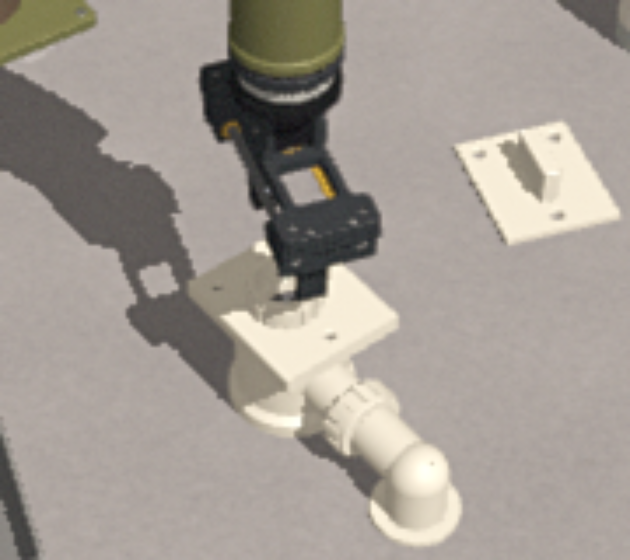

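The gripper straddles the nut (front finger at about (312,280), nut at about (290,305)), so I descend and close.

Emit:
{"api": "send_rows", "payload": {"targets": [[[-0.002,-0.003,0.08],[0,0,0]],[[-0.002,-0.003,0.14],[0,0,0]],[[-0.002,-0.003,0.172],[0,0,0]],[[-0.002,-0.003,0.172],[0,0,0]]]}}

```text
clock: 3.25
tool_pos: [0.5799, -0.0021, 0.1093]
eef_rot: [0.791, 0.612, -0.0, 0.0]
contact_force: [-0.1, 0.2, 0.0]
opening: 1.0
finger_force: 0.0
```

Emit:
{"api": "send_rows", "payload": {"targets": [[[0,0,0],[0,0,0]],[[0,0,0],[0,0,0]],[[0,0,0],[0,0,0]],[[0,0,0],[0,0,0]],[[0,0,0],[0,0,0]],[[0,0,0],[0,0,0]]], "fingers": 0.4, "newtons": 15}}

```text
clock: 4.0
tool_pos: [0.58, -0.0018, 0.1094]
eef_rot: [0.791, 0.612, 0.0, 0.0]
contact_force: [-0.7, -0.2, 3.4]
opening: 0.631
finger_force: 15.0
```

Gripped at 55.5 mm, which matches the 56 mm nut. Lift and carry it to the tub.

Emit:
{"api": "send_rows", "payload": {"targets": [[[0,0,-0.08],[0,0,0]],[[0,0,-0.18],[0,0,0]],[[0,0,-0.3],[0,0,0]],[[0,0,-0.3],[0,0,0]]]}}

```text
clock: 4.5
tool_pos: [0.5814, -0.0015, 0.2013]
eef_rot: [0.791, 0.612, 0.002, 0.001]
contact_force: [0.7, 0.2, -0.7]
opening: 0.631
finger_force: 15.0
```

Run:
```python
from h import *
s=get_state();print(move([.549,-.290,.20],np.radians(-14)),s["tool_pos"],s["contact_force"],s["opening"],s["finger_force"])
```

```text
(array([-0.9582,  0.1364,  0.0031]), array([ 0.0015, -0.0006, -0.0029])) [ 0.58143749 -0.00147156  0.20125835] [ 0.71617263  0.169396   -0.70282107] 0.6312376887255955 14.999827798601473
```

Emit:
{"api": "send_rows", "payload": {"targets": [[[-0.12,0.02,0],[0,0,0]],[[-0.28,0.04,0],[0,0,0]],[[-0.45,0.065,0],[0,0,0]],[[-0.62,0.09,0],[0,0,0]],[[-0.79,0.115,0],[0,0,0]],[[-0.9,0.13,0],[0,0,-0.002]],[[-0.958,0.136,0.0],[0,0,-0.003]],[[-0.958,0.136,0.0],[0,0,-0.003]],[[-0.958,0.136,0.0],[0,0,-0.003]]]}}

```text
clock: 5.62
tool_pos: [0.548, -0.2877, 0.1989]
eef_rot: [0.787, 0.617, 0.001, -0.001]
contact_force: [-1.0, -0.1, 0.1]
opening: 0.634
finger_force: 15.0
```

Run:
```python
from h import *
s=get_state();print(move([.549,-.290,.014],np.radians(-14)),s["tool_pos"],s["opening"],s["finger_force"])
c=snapshot("scene");cv2.imwrite("pics/n2.png",cv2.resize(c["img"][150:350,150:350],None,fx=2.8,fy=2.8))
```

```text
(array([-0.0078,  0.0053,  0.6164]), array([-0.0001, -0.0006,  0.0011])) [ 0.54799297 -0.28768989  0.19893591] 0.6338390309733307 15.00003679524525
```

View pics/n2.png

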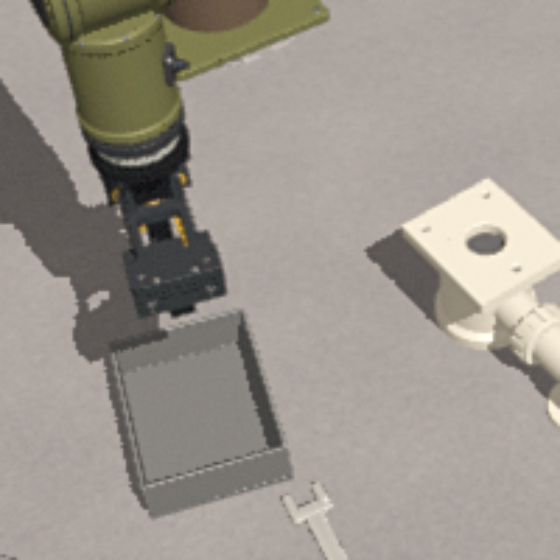

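The flange is clear. The tub rim corners are at about (110,350), (243,315), (290,455) and (148,485) in the crop. I check the tub centre from this view.

Run:
```python
from h import *
c=np.load("c.npy",allow_pickle=True).item()
w=ray(c,np.array([(110,350),(243,315),(290,455),(148,487)])/2.8+150,.05)[:,:2];print(w.round(3).tolist(),w.mean(0),np.linalg.norm(w-np.roll(w,1,0),axis=1))
```

```text
[[0.459, -0.337], [0.491, -0.215], [0.654, -0.255], [0.615, -0.372]] [ 0.55464198 -0.29443689] [0.16012072 0.12611712 0.16858703 0.12360993]
```

Emit:
{"api": "send_rows", "payload": {"targets": [[[-0.005,0.01,0.1],[0,0,0]],[[-0.01,0.013,0.25],[0,0,0]],[[-0.01,0.013,0.4],[0,0,0]],[[-0.01,0.013,0.5],[0,0,0]],[[-0.01,0.013,0.57],[0,0,0]],[[-0.01,0.013,0.61],[0,0,0]],[[-0.01,0.013,0.61],[0,0,0]]]}}

```text
clock: 6.55
tool_pos: [0.5506, -0.2937, 0.016]
eef_rot: [0.788, 0.616, -0.0, -0.0]
contact_force: [0.2, -0.0, -0.8]
opening: 0.626
finger_force: 15.0
```

Emit:
{"api": "send_rows", "payload": {"targets": [[[0,0,0],[0,0,0]],[[0,0,0],[0,0,0]],[[0,0,0],[0,0,0]],[[0,0,0],[0,0,0]]], "fingers": 0.9}}

```text
clock: 7.05
tool_pos: [0.5506, -0.2942, 0.0165]
eef_rot: [0.788, 0.616, 0.0, 0.0]
contact_force: [-0.2, 0.8, -0.7]
opening: 0.9
finger_force: 0.0
```

Emit:
{"api": "send_rows", "payload": {"targets": [[[0,0,-0.1],[0,0,0]],[[0,0,-0.25],[0,0,0]],[[0,0,-0.45],[0,0,0]],[[0,0,-0.65],[0,0,0]],[[0,0,-0.75],[0,0,0]],[[0,0,-0.75],[0,0,0]]], "fingers": 1}}

```text
clock: 7.8
tool_pos: [0.5519, -0.2946, 0.2439]
eef_rot: [0.788, 0.616, 0.001, 0.003]
contact_force: [-0.6, 0.4, -0.5]
opening: 1.0
finger_force: 0.0
```

Run:
```python
from h import *
s=get_state();print(move([.53,-.02,.24],np.radians(30)),s["tool_pos"])
c=snapshot("scene");cv2.imwrite("pics/n3.png",cv2.resize(c["img"][200:350,150:350],None,fx=2.8,fy=2.8))
```

```text
(array([ 0.8706, -0.292 ,  0.0105]), array([ 0.0016,  0.001 , -0.2443])) [ 0.5519045  -0.29458636  0.24390579]
```

View pics/n3.png

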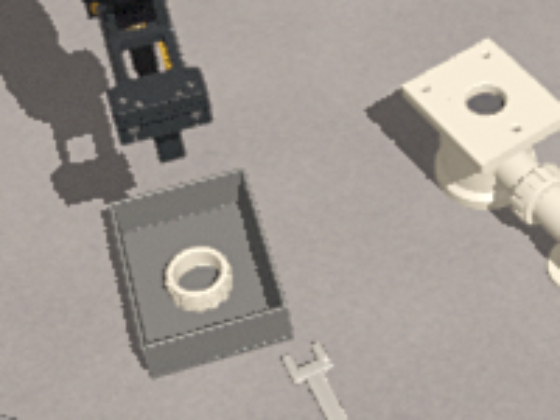

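The nut lies flat in the tub at (200,280) in the crop and the flange is empty. Now to the cover.

Emit:
{"api": "send_rows", "payload": {"targets": [[[0.12,-0.04,0],[0,0,-0.04]],[[0.3,-0.1,0],[0,0,-0.09]],[[0.47,-0.16,0],[0,0,-0.14]],[[0.64,-0.21,0],[0,0,-0.19]],[[0.8,-0.27,0],[0,0,-0.23]],[[0.87,-0.29,0.0],[-0.001,-0.001,-0.244]],[[0.87,-0.29,0.0],[0,0,-0.244]],[[0.87,-0.29,0.0],[0,0,-0.244]]]}}

```text
clock: 8.85
tool_pos: [0.5291, -0.0226, 0.2403]
eef_rot: [0.502, 0.865, -0.001, -0.0]
contact_force: [0.1, -1.1, 0.2]
opening: 1.002
finger_force: 0.0
```

Run:
```python
from h import *
s=get_state();print(move([.51,.25,.20],np.radians(73.5)),s["tool_pos"])
```

```text
(array([0.8209, 0.3952, 0.1328]), array([-0.0007,  0.    , -0.2433])) [ 0.52905896 -0.02258856  0.24033283]
```

Emit:
{"api": "send_rows", "payload": {"targets": [[[0.12,0.06,0],[0,0,-0.04]],[[0.28,0.13,0],[0,0,-0.09]],[[0.44,0.21,0],[0,0,-0.14]],[[0.6,0.29,0],[0,0,-0.19]],[[0.76,0.36,0.04],[0,0,-0.22]],[[0.82,0.395,0.13],[0,0,-0.243]],[[0.82,0.395,0.13],[0,0,-0.243]],[[0.82,0.395,0.13],[0,0,-0.243]]]}}

```text
clock: 9.85
tool_pos: [0.5101, 0.25, 0.2022]
eef_rot: [0.144, 0.99, -0.001, 0.0]
contact_force: [-0.7, 1.0, 0.6]
opening: 1.001
finger_force: 0.0
```

Run:
```python
from h import *
s=get_state();print(move([.511,.308,.10],np.radians(73.5)),s["tool_pos"])
```

```text
(array([0.0525, 0.1869, 0.3402]), array([-0.0005,  0.0003, -0.0005])) [0.51006391 0.24995876 0.20215578]
```

Emit:
{"api": "send_rows", "payload": {"targets": [[[0.03,0.1,0.1],[0,0,0]],[[0.0525,0.187,0.22],[0,0,0]],[[0.0525,0.187,0.34],[0,0,0]],[[0.0525,0.187,0.34],[0,0,0]],[[0.0525,0.187,0.34],[0,0,0]]]}}

```text
clock: 10.48
tool_pos: [0.5109, 0.3099, 0.1018]
eef_rot: [0.143, 0.99, 0.0, 0.001]
contact_force: [0.1, 0.3, 0.8]
opening: 0.999
finger_force: 0.0
```

Run:
```python
from h import *
s=get_state();print(move([.511,.308,.012],np.radians(73.5)),s["tool_pos"])
```

```text
(array([-0.0015, -0.0066,  0.2992]), array([0.0004, 0.0006, 0.0002])) [0.51094109 0.30994827 0.10176286]
```

Emit:
{"api": "send_rows", "payload": {"targets": [[[-0.001,-0.006,0.1],[0,0,0]],[[-0.001,-0.006,0.2],[0,0,0]],[[-0.001,-0.006,0.26],[0,0,0]],[[-0.001,-0.006,0.295],[0,0,0]],[[-0.001,-0.006,0.295],[0,0,0]]]}}

```text
clock: 11.1
tool_pos: [0.5095, 0.309, 0.0118]
eef_rot: [0.142, 0.99, 0.0, 0.0]
contact_force: [0.3, -0.2, 0.5]
opening: 0.998
finger_force: 0.0
```

Emit:
{"api": "send_rows", "payload": {"targets": [[[0,0,0],[0,0,0]],[[0,0,0],[0,0,0]],[[0,0,0],[0,0,0]],[[0,0,0],[0,0,0]],[[0,0,0],[0,0,0]],[[0,0,0],[0,0,0]],[[0,0,0],[0,0,0]],[[0,0,0],[0,0,0]]], "fingers": 0, "newtons": 40}}

```text
clock: 12.1
tool_pos: [0.5091, 0.3084, 0.0115]
eef_rot: [0.142, 0.99, -0.001, -0.0]
contact_force: [-0.7, -1.2, 1.9]
opening: 0.18
finger_force: 40.0
```

Emit:
{"api": "send_rows", "payload": {"targets": [[[0,0,-0.05],[0,0,0]],[[0,0,-0.15],[0,0,0]],[[0,0,-0.3],[0,0,0]],[[0,0,-0.5],[0,0,0]],[[0,0,-0.65],[0,0,0]],[[0,0,-0.7],[0,0,0]],[[0,0,-0.7],[0,0,0]],[[0,0,-0.7],[0,0,0]]]}}

```text
clock: 13.1
tool_pos: [0.5085, 0.3077, 0.2195]
eef_rot: [0.142, 0.99, -0.002, -0.001]
contact_force: [0.0, -0.4, -2.1]
opening: 0.181
finger_force: 40.0
```

Run:
```python
from h import *
s=get_state();print(move([.56,.05,.22],np.radians(93.75)),s["tool_pos"],s["opening"],s["contact_force"])
```

```text
(array([-4.059e-01, -7.763e-01,  2.000e-04]), array([-0.001 , -0.0008, -0.1114])) [0.50848529 0.30769495 0.21946495] 0.18129521209615357 [ 0.02606135 -0.42396097 -2.11925979]
```

Emit:
{"api": "send_rows", "payload": {"targets": [[[-0.04,-0.08,0],[0,0,-0.01]],[[-0.1,-0.2,0],[0,0,-0.03]],[[-0.18,-0.34,0],[0,0,-0.05]],[[-0.26,-0.49,0],[0,0,-0.07]],[[-0.33,-0.63,0],[0,0,-0.09]],[[-0.38,-0.73,0],[0,0,-0.105]],[[-0.406,-0.776,0],[0,0,-0.1115]],[[-0.406,-0.776,0],[0,0,-0.1115]],[[-0.406,-0.776,0],[0,0,-0.1115]]]}}

```text
clock: 14.22
tool_pos: [0.5601, 0.0525, 0.2208]
eef_rot: [-0.034, 0.999, 0.001, -0.001]
contact_force: [0.1, -0.4, -1.6]
opening: 0.179
finger_force: 40.0
```

Run:
```python
from h import *
s=get_state();print(move([.581,.0015,.16],np.radians(93.75)),s["tool_pos"],s["opening"],s["contact_force"])
```

```text
(array([-0.0584, -0.1746,  0.2025]), array([ 0.0003, -0.0005,  0.0005])) [0.56009007 0.0525431  0.22082964] 0.17862279110979698 [ 0.06278151 -0.38754382 -1.58357494]
```

Emit:
{"api": "send_rows", "payload": {"targets": [[[-0.02,-0.06,0.02],[0,0,0]],[[-0.045,-0.13,0.08],[0,0,0]],[[-0.058,-0.174,0.15],[0,0,0]],[[-0.058,-0.174,0.2],[0,0,0]],[[-0.058,-0.174,0.2],[0,0,0]],[[-0.058,-0.174,0.2],[0,0,0]]]}}

```text
clock: 14.98
tool_pos: [0.5817, 0.0017, 0.1621]
eef_rot: [-0.034, 0.999, 0.001, 0.0]
contact_force: [-0.0, 0.4, -2.4]
opening: 0.176
finger_force: 40.0
```

Run:
```python
from h import *
s=get_state();print(move([.581,.0015,.1360],np.radians(93.75)),s["tool_pos"],s["opening"],s["contact_force"])
c=snapshot("scene");t=snapshot("top")
a=cv2.resize(c["img"][190:290,260:380],None,fx=4.5,fy=4.5,interpolation=cv2.INTER_CUBIC)
b=cv2.resize(t["img"][195:295,285:340],None,fx=4.5,fy=4.5,interpolation=cv2.INTER_CUBIC)
cv2.imwrite("pics/f1.png",np.hstack([a,b]))
```

```text
(array([ 0.0023, -0.0006,  0.0869]), array([0.0003, 0.0002, 0.0006])) [0.58166704 0.00168302 0.16207049] 0.17591513508522416 [-0.00934785  0.4124349  -2.40820621]
```

View pics/f1.png

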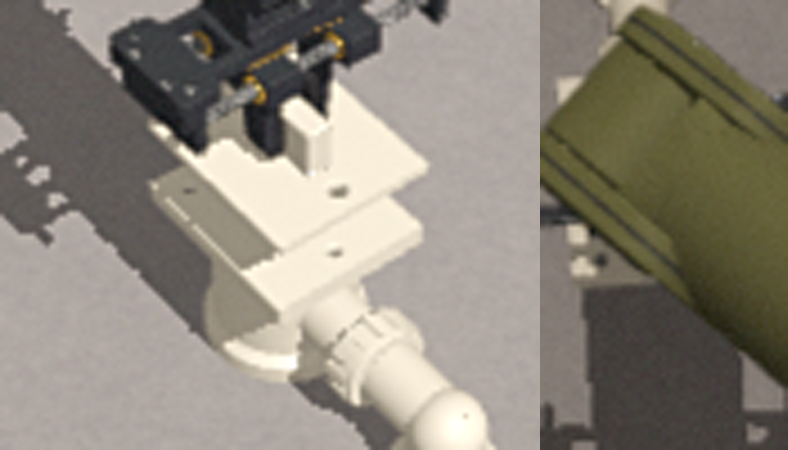

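The cover is right over the flange. Its single hole is at (339,190) and the flange's at (336,252), with the same-side corners at (428,165) and (424,235). Descend to the final height, then measure the offset in the scene view, where calibration bias cancels.

Emit:
{"api": "send_rows", "payload": {"targets": [[[0.001,0,0.03],[0,0,0]],[[0.002,0,0.06],[0,0,0]],[[0.002,0,0.08],[0,0,0]],[[0.002,0,0.087],[0,0,0]],[[0.002,0,0.087],[0,0,0]],[[0.002,0,0.087],[0,0,0]]]}}

```text
clock: 15.82
tool_pos: [0.5812, 0.0004, 0.1357]
eef_rot: [-0.033, 0.999, 0.0, 0.0]
contact_force: [-0.3, -0.1, -2.6]
opening: 0.175
finger_force: 40.0
```

Run:
```python
from h import *
s=get_state();print(move([.581,.0015,.1360],np.radians(93.75)),s["tool_pos"],s["opening"],s["contact_force"])
c=snapshot("scene");np.save("c2.npy",c,allow_pickle=True)
a=cv2.resize(c["img"][200:275,285:365],None,fx=8,fy=8,interpolation=cv2.INTER_CUBIC)
cv2.imwrite("pics/f2.png",a)
```

```text
(array([ 0.0003,  0.0037, -0.0008]), array([0.    , 0.0002, 0.0001])) [5.81164625e-01 4.09434966e-04 1.35745339e-01] 0.1754275271940896 [-0.31852881 -0.10218689 -2.58075344]
```

View pics/f2.png

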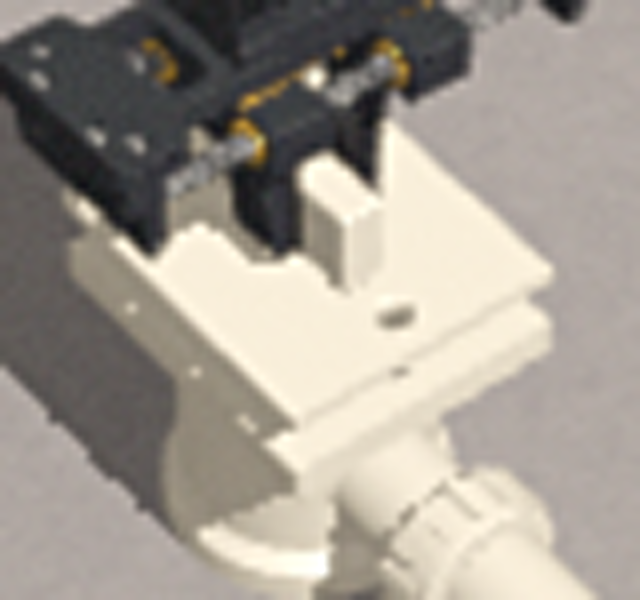

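The cover sits parallel above the flange with a visible gap. Cover hole 2 is at (397,316), and the cover corners are at (553,270) and (298,418). The flange corners are at (550,320) and (297,467).

Run:
```python
from h import *
c=np.load("c2.npy",allow_pickle=True).item(); c0=np.load("c.npy",allow_pickle=True).item()
cv=lambda p:(np.array(p,float)+.5)/8-.5+[285,200]
def refine(s,u,r=2.5):
    g=s["img"].astype(float).mean(2);yy,xx=np.mgrid[:480,:640]
    for _ in range(4):
        m=(xx-u[0])**2+(yy-u[1])**2<r*r*1.5; w=np.clip(np.percentile(g[m],80)-g[m]-8,0,None);u=np.array([(xx[m]*w).sum(),(yy[m]*w).sum()])/w.sum()
    return u
h=refine(c,cv((397,316)));print("cover hole2",h,ray(c,h,.130)*1000)
b=lambda p:(np.array(p,float)+.5)/4.4-.5+[285,175]
h=refine(c0,b((218,313)));print("drain hole2",h,ray(c0,h,.104)*1000)
print("cover corners",ray(c,cv([(553,268),(298,420)]),.130)[:,:2]*1000)
print("flange corners",ray(c,cv([(551,318),(297,468)]),.104)[:,:2]*1000)
print("flange corners0",ray(c0,b([(303,292),(166,378)]),.104)[:,:2]*1000)
```

```text
cover hole2 [334.15904785 239.27757186] [[625.84474246   3.6566992  130.        ]]
drain hole2 [334.16159655 245.78942826] [[625.36240333   4.45998079 104.        ]]
cover corners [[636.34362246  57.32443063]
 [643.69664591 -46.14050802]]
flange corners [[635.10084131  58.81121307]
 [641.52545454 -45.16537482]]
flange corners0 [[639.84974881  55.45085811]
 [649.13237977 -48.30905929]]
```

Emit:
{"api": "send_rows", "payload": {"targets": [[[0,0.0035,0],[0,0,0]],[[0,0.0035,0],[0,0,0]],[[0,0.0035,0],[0,0,0]],[[0,0.0035,0],[0,0,0]],[[0,0.0035,0],[0,0,0]],[[0,0.0035,0],[0,0,0]]]}}

```text
clock: 16.62
tool_pos: [0.5809, 0.0013, 0.1355]
eef_rot: [-0.033, 0.999, -0.0, 0.0]
contact_force: [0.4, -0.9, -2.8]
opening: 0.177
finger_force: 40.0
```

Run:
```python
from h import *
s=get_state();print(s["tool_pos"],s["eef_rot"],s["opening"],s["contact_force"],s["moment"],s["finger_force"])
c=snapshot("scene");g=c["img"].astype(float).mean(2);yy,xx=np.mgrid[:480,:640];u=np.array([334.2,239.3])
for _ in range(4):
    m=(xx-u[0])**2+(yy-u[1])**2<9.4;w=np.clip(np.percentile(g[m],80)-g[m]-8,0,None);u=np.array([(xx[m]*w).sum(),(yy[m]*w).sum()])/w.sum()
print(ray(c,u,.130)*1000)
```

```text
[0.58091334 0.00132102 0.13550659] [-3.28778470e-02  9.99459375e-01 -6.83281999e-05  3.76551554e-06] 0.17679609734489465 [ 0.44651846 -0.8668295  -2.79840275] [ 0.077637   -0.10506751  0.06620947] 39.993848567828536
[[625.90088709   4.17850163 130.        ]]
```

Hole 2 now lines up to within about 0.6 mm. The plate is level with its underside at about 124 mm, 2 cm above the flange. Handing in.

```bash
python3 -c "
from plant import *
print(finish_job())"
```

```text
the job is handed in; nothing more can be done
None
```

The nut is in the tub, and the gripper is holding the cover plate level about 2 cm above the flange, with its single hole measured within about 1 mm of the flange's; the gripper hid the two-hole end, so that end is lined up from earlier measurements.

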